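Lay out the control-cabinet mounting plate

TASK

Lay the parts out on the mounting plate for the control cabinet: the large contactor midway between the transformer and the terminal board, in line with them, with the contact block squarely on top of it; the circuit breaker straight behind the transformer and the power supply straight behind the terminal board (behind is away from the robot), each with its long side running front to back and about 30 mm of air to the part in front of it. Stand everything upright and square to the plate (the contactor's long side also front to back), set the parts down without dropping them, and leave the small spare contactor and the multimeter where they are.

Things in the scene. Friction and masses are not known exactly. Their poses are not given: they have to be found in the camera images.
- plate: Bare steel mounting plate flat on the bench, 260 (x) by 340 (y) by 5 mm, fixed; a black dot in each corner. Origin: centre of its underside. +x points away from the robot (within 0.25 rad), +y to the robot's left. Transformer and terminal board are bolted to it, both at plate x = -70 mm, one at y = +107.5 and the other at y = -107.5 mm; which is where varies. Behind = along +x.
- transformer: Transformer bolted to the plate (fixed): dark laminated iron core with a copper winding, 60 (x) by 66 (y) mm, 55 mm tall (58 mm over its three brass studs). Origin: centre of its underside, on the plate's top; axes parallel to the plate's.
- terminal_board: Green terminal board bolted to the plate (fixed), 60 (x) by 70 (y) mm: a 22 mm high step with a row of screws towards the robot and a taller half away from the robot carrying a grey connector, 50 mm tall in all. Origin: centre of its underside, on the plate's top; axes parallel to the plate's.
- contactor: The LARGE contactor (loose, 0.34 kg): black base 74 (x) by 45 (y) by 32 mm high with a grey upper block 50 (x) by 45 (y) mm on its middle, 60 mm high in all with a flat top; three brass screws on each end step. Same shape either way round. Stands upright on the bench at the start; grip across its 45 mm width (along its y). Origin: centre of its underside. x is its long axis.
- contact_block: Add-on contact block (loose, 0.07 kg): plain ivory-coloured block 46 (x) by 44 (y) by 34 mm high, two rows of four brass screws on top and a black slot between the rows (along y). Flat underside. It simply rests on the contactor's top, nothing snaps; its slot may run either way. Grip across its 44 mm (along its y). Origin: centre of its underside.
- breaker: Circuit breaker (loose, 0.24 kg): white body 85 (x) by 36 (y) by 45 mm high, with a raised middle 46 mm long up to 64 mm and a black toggle on it up to 72 mm. Stands on its back, toggle up. Grip across its 36 mm (along its y). Origin: centre of its underside. x is its long axis; either way round is fine.
- power_supply: Power supply (loose, 0.42 kg): aluminium box 90 (x) by 56 (y) by 70 mm high (72 mm over its screws), top perforated with black holes and a black screw strip at one end. Grip across its 56 mm (along its y). Origin: centre of its underside. x is its long axis; either way round is fine.
- small_contactor: The SMALL contactor, a spare that stays where it is (loose): same looks as the large one but 50 (x) by 34 (y) by 40 mm high. Origin: centre of its underside.
- multimeter: Yellow handheld multimeter, 140 (x) by 74 (y) by 40 mm high over its black dial, lying on the bench; bystander. Origin: centre of its underside.
Not all that is in view belongs to the job. What is shaped like the contactor but blue or purple is not meant.

How it is judged (in metres and radians):
At the end, for the whole second after the job is handed in: Contactor midway and in line on the plate, breaker 30 mm behind the transformer, supply 30 mm behind the terminal board, all within 14 mm each way; block on the contactor, centred within 9 mm; all square (0.2 rad), upright (0.1 rad), released, at rest (x of contactor in the frame of plate between -0.084 and -0.056 m and y of contactor in the frame of plate between -0.014 and 0.014 m and z of contactor in the frame of plate between 0.001 and 0.009 m and angle between the x axis of each of contactor, breaker, power_supply and the x axis of plate, either way round below 0.2 rad and angle between each of contactor, breaker, power_supply, contact_block's own z axis and vertical below 0.1 rad and x of breaker in the frame of transformer between 0.0885 and 0.1165 m and y of breaker in the frame of transformer between -0.014 and 0.014 m and z of breaker in the frame of plate between 0.001 and 0.009 m and x of power_supply in the frame of terminal_board between 0.091 and 0.119 m and y of power_supply in the frame of terminal_board between -0.014 and 0.014 m and z of power_supply in the frame of plate between 0.001 and 0.009 m and x of contact_block in the frame of contactor between -0.009 and 0.009 m and y of contact_block in the frame of contactor between -0.009 and 0.009 m and z of contact_block in the frame of contactor between 0.056 and 0.064 m and (angle between the x axis of contact_block and the x axis of contactor, either way round below 0.2 rad or angle between the x axis of contact_block and the y axis of contactor, either way round below 0.2 rad) and linear speed of each of contactor, contact_block, breaker, power_supply below 0.02 m/s and angular speed of each of contactor, contact_block, breaker, power_supply below 0.2 rad/s and contact force between each of contactor, contact_block, breaker, power_supply and the fingers below 0.1 N); the robot touches nothing.
It fails at once if the small contactor is pushed more than 20 mm or knocked over (distance of small_contactor from where it was at the start of the episode above 0.02 m or angle between small_contactor's own z axis and vertical above 0.5 rad).
It fails at once if the multimeter is pushed more than 20 mm or knocked over (distance of multimeter from where it was at the start of the episode above 0.02 m or angle between multimeter's own z axis and vertical above 0.5 rad).
It fails at once if a part to be laid out is let fall (out of the fingers and faster than 0.7 m/s) ((linear speed of contactor above 0.7 m/s and contact force between contactor and the fingers below 0.05 N) or (linear speed of contact_block above 0.7 m/s and contact force between contact_block and the fingers below 0.05 N) or (linear speed of breaker above 0.7 m/s and contact force between breaker and the fingers below 0.05 N) or (linear speed of power_supply above 0.7 m/s and contact force between power_supply and the fingers below 0.05 N)).
It also fails if it takes over 123 s, if anything falls off the work surface, if the arm or the gripper's body presses on something with over 40 N, if the wrist force passes 120 N, or if a joint passes its speed limit or range.

ROBOT

A 7-joint arm with a two-finger parallel gripper is mounted at the origin on the work surface. World frame = base frame: x ahead of the robot, y to its left, z up, the work surface at z = 0. Lengths are in mm, angles in rad, forces in N, time in s.
With the tool pointing down it reaches from about 400 to 850 mm from the base axis. Payload 4.5 kg.
Tool frame: the origin (TCP) lies at the very end of the fingers, on their centre line; the grasp point (between the pads) lies 19 mm behind it; z points along the fingers, x is the direction in which the jaws open and shut, and the axes are right-handed (so a half turn about z gives the same grasp; the last joint's range is limited). The gripper opens to 85 mm and grips with 20 to 120 N. Pads are 22 mm wide; open, the fingers measure 114 mm over their backs; the gripper's body (76 mm by 85 mm) begins 54 mm behind the grasp point. The pads swing forward as they close: fully open they stand 13 mm farther back than shut.
Start: joints at [-1.159, 0.689, -0.195, 1.565, 0.157, 0.902, -0.215], TCP at [230.53, 580.956, 231.317] pointing down, gripper open.
Joint ranges: [-3.01, 3.01], [-0.46, 2.08], [-1.47, 1.51], [0.13, 2.56], [-1, 4.14], [0.04, 2.09], [-2.66, 2.66]. Speed limits (rad/s): [2.57, 2.57, 3.14, 3.14, 3.14, 3.14, 3.14].

INTERFACE

Orientations are given as a rotation vector (axis times angle).
In Python, from cell import manip, optics, ticket gives the robot as it stands. The module is installed in compiled form; this text tells all that it offers.
- The arm moves only by the tool servo_tool, never from a script. Its argument "deltas" is a list that holds one entry, the list of rows, each a list of 4 numbers: the shift along the tool's x, y, z in units of 25 mm (1.0 is 25 mm), then the turn about the tool's z in units of 6 degrees (1.0 is 6 degrees). A call has 1 to 10 rows; each row is the pose to reach, as a shift and turn from the pose commanded when the call began, along the tool's axes at that moment; what a row does not reach only later rows make up. A row lasts 1/12 s, in which the tool goes at most 41.7 mm and 7.16 degrees, less where a joint would pass 70% of its speed; a pose out of reach is approached as far as the arm can. A call with a gripper value outside its range is refused whole. "hand" is the closure, from -1 (fully open) to 1 (shut), so that 0 is half open, set as the call begins (left out, the last holds). The fingers move at their own pace and stop on an object; the grip force is fixed at half the most. Time passes only in rows, so rows that repeat a pose let the fingers close. It gives the time, the measured TCP pose, the force and the opening at its end, in the units of the state.
- manip.get_state(): the state, without advancing time (a new reading comes with each control period).
- optics.capture(name): name is "scene" or "top" or "wrist"; returns a dict with "img" (384x512x3 uint8, red, green, blue), "z_map" (384x512 float32, mm along the optical axis (not along the pixel's ray), 0 where there is no reading), "camera_matrix" (3x3 intrinsics, pixels), "view" (4x4, takes a point from world to camera coordinates). Camera axes: x right, y down, z forward; pixel columns grow to the right and rows downward; lengths in mm; the calibration is good to about 2 mm. A picture is of the moment at which its call begins.
- ticket.job_done(): hands the job in, once; it reports no verdict.
The state is a dict: "clock": time; "joint_pos": joint angles; "joint_vel": joint speeds; "joint_torque": joint torques, N m; "tcp_pos": TCP position; "eef_rot": TCP orientation; "force": force on the tool from outside, world axes, zero at the start; "ft_torque": the same for the moment, N m; "opening": opening from 0.0 (shut) to 1.0 (fully open).
Only numpy, scipy, OpenCV 4.12 (cv2) and the standard library are available. Lean on these libraries where they do the work, as an engineer would, in place of code of your own. Each camera call takes 0.05 s, during which the arm holds its last target. There are 200 camera calls.

## Working session

There is one attempt and no reset: what is moved stays moved. The work goes in short steps, Python scripts to look and compute and a tool call to move; the robot and the scene stay as the last step left them, time stands still between calls to the robot, and variables do not carry over. Pictures are saved under pics/ and viewed, about 12 in all and at most 16, crops included, and the job is handed in when it is done.

Besides the shell and the picture viewer there is one more tool, called after ">>>" by a JSON object that holds its "op" and its "data". servo_tool: Moves the arm, as the interface text tells. Its arguments: {"type":"object","properties":{"deltas":{"type":"array","items":{"type":"array","items":{"type":"array","items":{"type":"number"}}}},"hand":{"type":"number"}},"required":["deltas"]}

```bash
mkdir -p pics; ls; cat > h.py <<'E'
import numpy as np, cv2
from cell import manip, optics, ticket
def cap(n):
    c=optics.capture(n); np.savez('%s.npz'%n,**{k:np.asarray(v) for k,v in c.items()}); return c
def save(img,p): cv2.imwrite('pics/'+p,cv2.cvtColor(img,cv2.COLOR_RGB2BGR))
def pts(c):
    K=c['camera_matrix'];z=c['z_map'].astype(float);v,u=np.mgrid[:z.shape[0],:z.shape[1]]
    P=np.stack([(u-K[0,2])/K[0,0]*z,(v-K[1,2])/K[1,1]*z,z],-1)
    T=np.linalg.inv(c['view']); W=P@T[:3,:3].T+T[:3,3]; W[z==0]=np.nan; return W
E
python3 - <<'E'
from h import *
s=manip.get_state(); print(s)
a=cap('top');b=cap('scene')
save(cv2.resize(a['img'],(800,600)),'top.png');save(cv2.resize(b['img'],(800,600)),'scene.png')
E
```

```text
pics
{'clock': 0.0, 'joint_pos': array([-1.1591855 ,  0.69000685, -0.19449849,  1.56640281,  0.15726839,
        0.90250351, -0.21509234]), 'joint_vel': array([-8.39131913e-04,  1.79918173e-03, -9.70321099e-04,  9.98184519e-05,
        7.60465562e-04,  1.14193105e-03,  1.14797173e-03]), 'joint_torque': array([-8.90121883e-04, -5.39610064e+01, -1.26736119e+00, -1.58539724e+01,
        8.98116035e-03,  9.53389972e-03,  5.97143497e-06]), 'tcp_pos': array([230.35079443, 580.26386419, 230.45372966]), 'eef_rot': array([ 2.59803034e+00,  1.76419197e+00, -2.39357335e-03]), 'force': array([-0.38673054, -0.25118474, -0.11743833]), 'ft_torque': array([0.05755384, 0.01827587, 0.03193913]), 'opening': 1.001542881968244}
```

View pics/top.png

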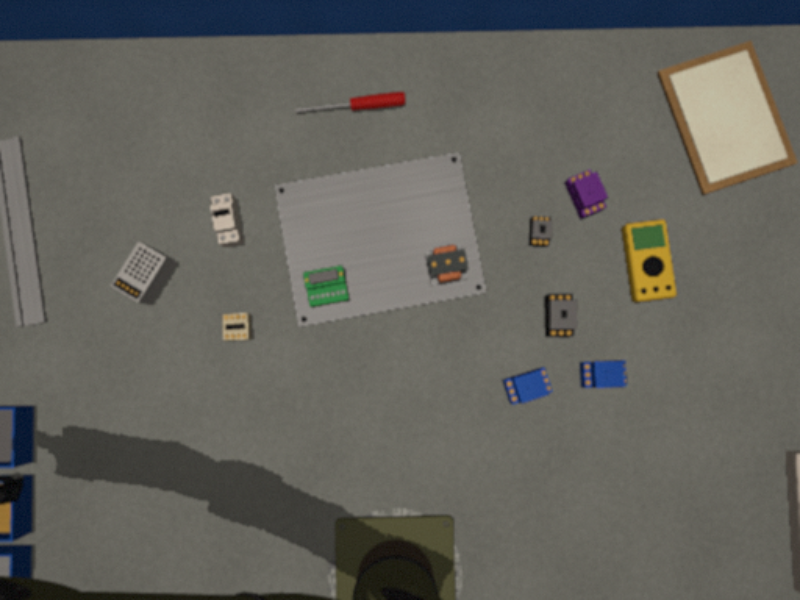

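View pics/scene.png

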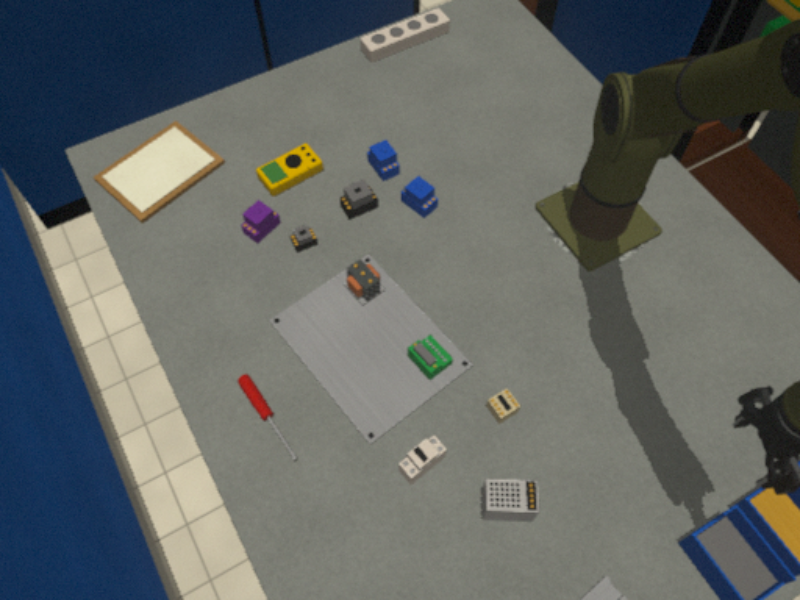

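The top view shows the power supply (140,272), breaker (224,219) and contact block (236,327). The terminal board is at (326,286) and the transformer at (447,263). There are four contactor-like candidates. Grey/black (561,315) is the larger one and so the one meant. Grey/black (541,230) is the small spare. The blue pair (527,385) and (603,374) and the purple one (588,193) are decoys. I'll confirm this in a crop and measure.

```bash
cat > m.py <<'E'
from h import *
c=dict(np.load('top.npz')); W=pts(c); im=c['img']
K=c['camera_matrix'];V=c['view']
crop=im[90:270,300:450]; save(cv2.resize(crop,(500,600),interpolation=cv2.INTER_CUBIC),'crop1.png')
print('bench z',np.nanmedian(W[100:130,150:170,2]), 'plate z', np.nanmedian(W[125:150,210:260,2]))
names={'psu':(140,272),'breaker':(224,219),'block':(236,327),'cont':(561,315),'small':(541,230),'trafo':(447,263),'term':(326,286),'meter':(651,262)}
for n,(u,v) in names.items():
    u=int(u*.64);v=int(v*.64);r=24 if n!='meter' else 36
    w=W[v-r:v+r,u-r:u+r].reshape(-1,3); zt=14
    m=(w[:,2]>zt)
    # connected component
    mm=m.reshape(2*r,2*r).astype(np.uint8); k,l=cv2.connectedComponents(mm); 
    lab=np.bincount(l[r-4:r+4,r-4:r+4].ravel()[l[r-4:r+4,r-4:r+4].ravel()>0]).argmax()
    q=w[(l==lab).ravel()]; rc=cv2.minAreaRect(q[:,:2].astype(np.float32))
    print(n,'n',len(q),'ctr',np.round(rc[0],1),'size',np.round(rc[1],1),'ang',round(rc[2],1),'ztop',np.round(np.percentile(q[:,2],[50,95]),1),'mean',np.round(q[:,:2].mean(0),1))
# plate dots
g=cv2.cvtColor(im,cv2.COLOR_RGB2GRAY)
D=[]
for u,v in [(281,190),(454,159),(304,319),(478,287)]:
    u=int(u*.64);v=int(v*.64);p=g[v-5:v+6,u-5:u+6].astype(float);wt=np.clip(np.median(p)-25-p,0,None)
    yy,xx=np.mgrid[v-5:v+6,u-5:u+6];uu=(wt*xx).sum()/wt.sum();vv=(wt*yy).sum()/wt.sum()
    T=np.linalg.inv(V);d=T[:3,:3]@np.array([(uu-K[0,2])/K[0,0],(vv-K[1,2])/K[1,1],1]);o=T[:3,3];D.append((o+d*(5-o[2])/d[2])[:2])
D=np.array(D);print(D.round(1),'ctr',D.mean(0).round(1),'yaw',np.arctan2(*(D[0]+D[1]-D[2]-D[3])[::-1]),np.arctan2(*(D[0]+D[2]-D[1]-D[3])[::-1])-np.pi/2)
print(np.linalg.inv(V)[:3,3])
E
python3 m.py
```

```text
bench z 0.32490111029699165 plate z 5.5240202247669
psu n 940 ctr [536.  423.2] size [58.8 90.2] ang 57.8 ztop [69.4 74.8] mean [533.3 417.7]
breaker n 509 ctr [628.8 281.3] size [86.  37.8] ang 10.3 ztop [50.3 70.3] mean [625.5 278. ]
block n 295 ctr [440.9 266. ] size [46. 44.] ang 1.5 ztop [34.6 40. ] mean [440.3 265.1]
cont n 520 ctr [ 448.  -299.3] size [48.2 71.6] ang 88.8 ztop [57.9 64.2] mean [ 447.  -296.2]
small n 245 ctr [ 599.5 -271.9] size [34.7 50.8] ang 85.4 ztop [38.3 44.3] mean [ 597.1 -270.5]
trafo n 508 ctr [ 541.8 -103.4] size [59.7 66.8] ang 9.6 ztop [58.4 64.7] mean [ 540.  -102.3]
term n 588 ctr [507.9 108.7] size [60.4 69.9] ang 9.2 ztop [35.1 57.4] mean [507.6 108.1]
meter n 1433 ctr [ 541.1 -461.8] size [140.4  77.9] ang 5.0 ztop [34.5 41.6] mean [ 539.8 -458.7]
[[ 684.8  188.9]
 [ 734.5 -122.9]
 [ 451.2  151.8]
 [ 501.6 -161. ]] ctr [593.1  14.2] yaw 0.15986525114952388 0.15886072082664748
[ 370.27514061   -8.1120635  1388.70679473]
```

View pics/crop1.png

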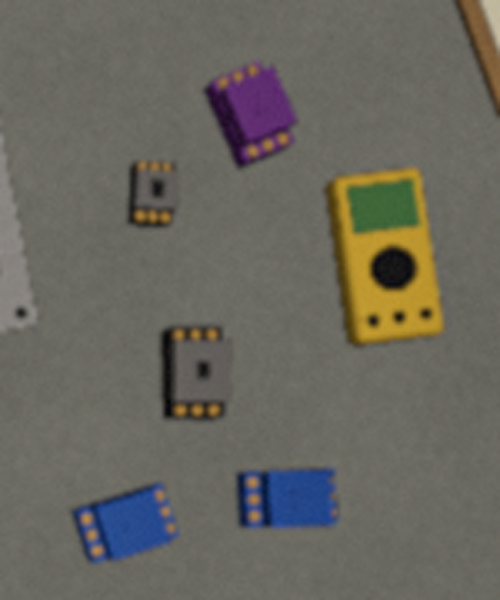

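The crop confirms it: the large grey/black contactor is at crop (197,372) and the small one at (154,192). The fits agree well: plate yaw is 0.159 and plate centre about (593.4, 14.2). Next, a helper for move units.

```bash
cat > go.py <<'E'
import sys; from h import *
from scipy.spatial.transform import Rotation as R
# usage: go.py x y z jaw_deg [x y z jaw ...]: units from current pose
s=manip.get_state(); M=R.from_rotvec(s['eef_rot']).as_matrix(); p=s['tcp_pos']
a=np.degrees(np.arctan2(M[1,0],M[0,0]))
print('t',round(s['clock'],2),'tcp',p.round(1),'jaw',round(a,1),'tilt z',M[:,2].round(3),'q7',s['joint_pos'][6].round(2),'op',round(s['opening'],3),'F',s['force'].round(1))
A=list(map(float,sys.argv[1:]))
for i in range(0,len(A),4):
    d=M.T@(np.array(A[i:i+3])-p)/25; print(d.round(2), round(-(A[i+3]-a)/6,2))
E
python3 go.py 536 423.2 130 57.8 536 423.2 26 57.8
```

```text
t 0.1 tcp [230.3 580.4 230.6] jaw 68.4 tilt z [-0.001 -0.002 -1.   ] q7 -0.22 op 0.998 F [-1.  -1.1  0.3]
[-1.33 13.68  4.03] 1.76
[-1.32 13.68  8.19] 1.76
```

>>> {"op": "servo_tool", "data": {"deltas": [[[-1.33,13.68,3.6,1.76],[-1.33,13.68,3.6,1.76],[-1.33,13.68,3.6,1.76],[-1.33,13.68,3.6,1.76],[-1.33,13.68,3.6,1.76],[-1.33,13.68,3.6,1.76],[-1.33,13.68,3.6,1.76],[-1.33,13.68,3.6,1.76],[-1.33,13.68,3.6,1.76],[-1.33,13.68,3.6,1.76]]], "hand": -1}}

```text
clock: 0.93
tcp_pos: [542.6, 416.4, 138.8]
eef_rot: [2.752, 1.501, -0.001]
force: [-0.0, -1.1, 1.2]
opening: 1.002
```

```bash
python3 go.py 536 423.2 130 57.8 536 423.2 26 57.8; python3 -c "
from h import *
c=cap('wrist'); save(c['img'],'w1.png')"
```

```text
t 0.93 tcp [542.6 416.4 138.8] jaw 57.2 tilt z [ 0.003 -0.006 -1.   ] q7 0.13 op 1.002 F [-0.  -1.1  1.2]
[ 0.09 -0.37  0.35] -0.1
[ 0.1  -0.39  4.51] -0.1
```

View pics/w1.png

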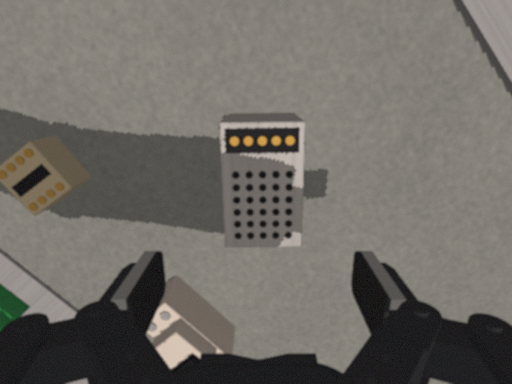

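The wrist view shows the PSU at (262,182), centred between the fingers and square to them. I'll fit its top from depth.

```bash
cat > wfit.py <<'E'
import sys; from h import *
# wfit.py zlo zhi u v : rect fit of the component at pixel with height in band
c=cap('wrist');W=pts(c);lo,hi,u,v=map(float,sys.argv[1:5]);u=int(u);v=int(v)
m=((W[...,2]>lo)&(W[...,2]<hi)).astype(np.uint8);k,l=cv2.connectedComponents(m)
q=W[l==l[v,u]] if l[v,u] else None
rc=cv2.minAreaRect(q[:,:2].astype(np.float32)); print(len(q),'ctr',np.round(rc[0],1),'size',np.round(rc[1],1),'ang',round(rc[2],1),'z',np.percentile(q[:,2],[5,50,95]).round(1))
if len(sys.argv)>5: save(c['img'],sys.argv[5])
E
python3 wfit.py 55 85 262 200; python3 go.py 536 423.2 26 57.8
```

```text
10149 ctr [534.4 424.5] size [56.2 90.3] ang 57.9 z [68.7 70.  71.5]
t 1.03 tcp [536.6 422.6 140.3] jaw 57.7 tilt z [-0.001 -0.001 -1.   ] q7 0.13 op 1.004 F [-0.6  0.3  0.2]
[ 0.01 -0.03  4.57] -0.02
```

>>> {"op": "servo_tool", "data": {"deltas": [[[0.02,-0.11,1.2,0],[0.02,-0.11,2.4,0],[0.02,-0.11,3.4,0],[0.02,-0.11,4.1,0],[0.02,-0.11,4.5,0],[0.02,-0.11,4.5,0]]]}}

```text
clock: 1.53
tcp_pos: [531.0, 426.3, 26.6]
eef_rot: [-2.748, -1.522, 0.007]
force: [-0.4, -1.0, 0.0]
opening: 1.0
```

>>> {"op": "servo_tool", "data": {"deltas": [[[0,0,0,0],[0,0,0,0],[0,0,0,0],[0,0,0,0],[0,0,0,0],[0,0,0,0],[0,0,0,0],[0,0,0,0],[0,0,0,0],[0,0,0,0]]], "hand": 1}}

```text
clock: 2.37
tcp_pos: [534.9, 426.8, 30.8]
eef_rot: [-2.75, -1.518, -0.004]
force: [-0.0, -0.3, 6.2]
opening: 0.649
```

```bash
python3 go.py 534.4 424.5 130 99.1 611 125.8 130 99.1 
```

```text
t 2.37 tcp [534.9 426.8  30.8] jaw 57.8 tilt z [ 0.002  0.002 -1.   ] q7 0.1 op 0.649 F [-0.  -0.3  6.2]
[-0.08  0.03 -3.97] -6.88
[-8.55  8.99 -3.99] -6.88
```

>>> {"op": "servo_tool", "data": {"deltas": [[[0,0,-0.5,0],[0,0,-1.5,0],[0,0,-2.8,0],[0,0,-4.0,0],[-1.2,1.2,-4.4,-1],[-2.6,2.7,-4.4,-2],[-4.0,4.2,-4.4,-3],[-5.4,5.7,-4.4,-4],[-6.6,7.0,-4.4,-5.1],[-7.6,8.0,-4.4,-6.1]]]}}

```text
clock: 3.2
tcp_pos: [595.9, 182.2, 139.4]
eef_rot: [2.128, 2.31, -0.0]
force: [1.3, 0.5, -2.4]
opening: 0.647
```

```bash
python3 go.py 611 125.8 130 99.1 
```

```text
t 3.2 tcp [595.9 182.2 139.4] jaw 94.7 tilt z [ 0.001 -0.001 -1.   ] q7 0.91 op 0.647 F [ 1.3  0.5 -2.4]
[-2.3   0.42  0.38] -0.73
```

>>> {"op": "servo_tool", "data": {"deltas": [[[0,0,0,0],[0,0,0,0],[0,0,0,0],[0,0,0,0]]]}}

```text
clock: 3.53
tcp_pos: [595.0, 186.6, 139.2]
eef_rot: [-2.132, -2.306, -0.002]
force: [-1.2, 0.1, -3.9]
opening: 0.644
```

```bash
python3 go.py 611 125.8 130 99.1  611 125.8 36.5 99.1
```

```text
t 3.53 tcp [595.  186.6 139.2] jaw 94.5 tilt z [ 0.     0.002 -1.   ] q7 0.91 op 0.644 F [-1.2  0.1 -3.9]
[-2.48  0.45  0.37] -0.77
[-2.48  0.45  4.11] -0.77
```

>>> {"op": "servo_tool", "data": {"deltas": [[[-1.2,0.22,0,-0.4],[-2.48,0.45,0,-0.77],[-2.48,0.45,0,-0.77],[-2.48,0.45,1.0,-0.77],[-2.48,0.45,2.0,-0.77],[-2.48,0.45,3.0,-0.77],[-2.48,0.45,3.6,-0.77],[-2.48,0.45,3.8,-0.77],[-2.48,0.45,3.8,-0.77],[-2.48,0.45,3.8,-0.77]]]}}

```text
clock: 4.37
tcp_pos: [612.0, 125.1, 44.5]
eef_rot: [2.038, 2.39, 0.002]
force: [0.6, -0.5, -2.7]
opening: 0.642
```

```bash
python3 go.py 611 125.8 36.5 99.1
```

```text
t 4.37 tcp [612.  125.1  44.5] jaw 99.1 tilt z [ 0.001  0.001 -1.   ] q7 1.0 op 0.642 F [ 0.6 -0.5 -2.7]
[ 0.03 -0.03  0.32] -0.0
```

>>> {"op": "servo_tool", "data": {"deltas": [[[0.03,-0.03,0.1,0],[0.03,-0.03,0.2,0],[0.03,-0.03,0.26,0],[0.03,-0.03,0.3,0],[0.03,-0.03,0.34,0],[0.03,-0.03,0.34,0],[0.03,-0.03,0.34,0]]]}}

```text
clock: 4.95
tcp_pos: [610.9, 124.2, 35.8]
eef_rot: [2.04, 2.389, 0.001]
force: [-0.4, -1.3, 1.6]
opening: 0.648
```

>>> {"op": "servo_tool", "data": {"deltas": [[[0,0,0.04,0],[0,0,0.06,0],[0,0,0.06,0]]]}}

```text
clock: 5.2
tcp_pos: [610.9, 124.3, 35.8]
eef_rot: [2.04, 2.388, 0.001]
force: [-4.9, -2.3, 13.5]
opening: 0.645
```

>>> {"op": "servo_tool", "data": {"deltas": [[[0,0,0,0],[0,0,0,0],[0,0,0,0],[0,0,0,0],[0,0,-0.3,0],[0,0,-1.0,0],[0,0,-2.0,0],[0,0,-3.2,0],[0,0,-4.4,0],[0,0,-4.4,0]]], "hand": -1}}

```text
clock: 6.03
tcp_pos: [614.5, 126.1, 150.1]
eef_rot: [2.037, 2.385, 0.015]
force: [0.5, 0.5, 1.1]
opening: 1.0
```

```bash
python3 go.py 628.8 281.3 150 100.3
```

```text
t 6.03 tcp [614.5 126.1 150.1] jaw 99.0 tilt z [ 0.01   0.004 -1.   ] q7 1.06 op 1.0 F [0.5 0.5 1.1]
[6.04 1.54 0.04] -0.22
```

>>> {"op": "servo_tool", "data": {"deltas": [[[1.5,0.38,0,-0.2],[3.0,0.76,0,-0.2],[4.5,1.15,0,-0.2],[6.1,1.5,0,-0.2],[6.1,1.5,0,-0.2],[6.1,1.5,0,-0.2],[6.1,1.5,0,-0.2]]]}}

```text
clock: 6.62
tcp_pos: [623.6, 280.2, 143.4]
eef_rot: [2.014, 2.41, -0.002]
force: [1.1, -1.1, 0.3]
opening: 1.001
```

```bash
python3 wfit.py 38 80 262 200 w2.png; python3 wfit.py 57 68 262 190; python3 go.py 628.8 281.3 18 100.3
```

```text
4943 ctr [627.6 282.6] size [85.3 35.9] ang 9.1 z [44.  63.2 71.8]
2403 ctr [627.5 282.8] size [46.5 35.6] ang 9.3 z [62.4 63.8 65. ]
t 6.72 tcp [624.4 278.2 143.5] jaw 100.1 tilt z [-0.    -0.002 -1.   ] q7 0.93 op 0.997 F [ 0.5 -0.8 -0.1]
[0.1  0.2  5.02] -0.04
```

View pics/w2.png

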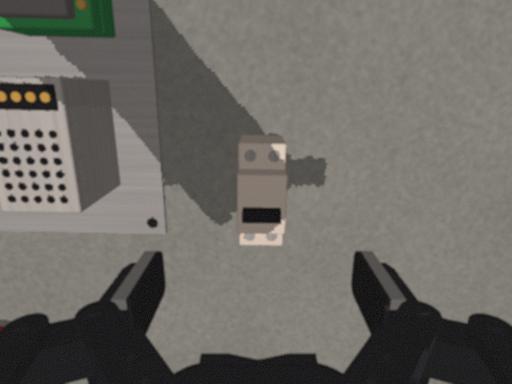

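The breaker is at (262,195), toggle up, and the PSU is standing on the plate at (35,150).

>>> {"op": "servo_tool", "data": {"deltas": [[[0.15,0.16,1.2,0.15],[0.15,0.16,2.5,0.15],[0.15,0.16,3.7,0.15],[0.15,0.16,4.5,0.15],[0.15,0.16,4.86,0.15],[0.15,0.16,4.86,0.15]]]}}

```text
clock: 7.22
tcp_pos: [626.1, 282.5, 20.0]
eef_rot: [-2.035, -2.392, 0.007]
force: [0.2, -0.4, -0.1]
opening: 1.0
```

>>> {"op": "servo_tool", "data": {"deltas": [[[0,0,0,0],[0,0,0,0],[0,0,0,0],[0,0,0,0],[0,0,0,0],[0,0,0,0],[0,0,0,0],[0,0,0,0],[0,0,0,0],[0,0,0,0]]], "hand": 1}}

```text
clock: 8.05
tcp_pos: [628.3, 285.2, 24.0]
eef_rot: [2.033, 2.393, 0.003]
force: [-0.4, -2.1, 6.3]
opening: 0.415
```

```bash
python3 go.py 642.5 -86.8 170 99.1 
```

```text
t 8.05 tcp [628.3 285.2  24. ] jaw 99.3 tilt z [ 0.003  0.    -1.   ] q7 0.86 op 0.415 F [-0.4 -2.1  6.3]
[-14.78  -1.83  -5.84] 0.03
```

>>> {"op": "servo_tool", "data": {"deltas": [[[0,0,-0.4,0],[0,0,-1.4,0],[0,0,-2.8,0],[0,0,-4.2,0],[-0.8,-0.1,-5.2,0],[-2.2,-0.28,-5.6,0],[-3.7,-0.46,-5.6,0],[-5.2,-0.65,-5.6,0],[-6.7,-0.83,-5.6,0],[-8.2,-1.02,-5.6,0]]]}}

```text
clock: 8.88
tcp_pos: [634.5, 77.0, 162.8]
eef_rot: [-2.033, -2.395, 0.001]
force: [1.1, 0.2, -2.4]
opening: 0.416
```

>>> {"op": "servo_tool", "data": {"deltas": [[[-1.5,-0.18,0,0],[-3.0,-0.36,0,0],[-4.5,-0.55,0,0],[-5.6,-0.7,0,0],[-6.3,-0.8,0,0],[-6.58,-0.81,0,0],[-6.58,-0.81,0,0],[-6.58,-0.81,0,0],[-6.58,-0.81,0,0]]]}}

```text
clock: 9.63
tcp_pos: [641.9, -83.4, 162.6]
eef_rot: [-2.028, -2.397, -0.003]
force: [0.4, 0.3, -2.7]
opening: 0.417
```

```bash
python3 go.py 642.5 -86.8 37 99.1 
```

```text
t 9.63 tcp [641.9 -83.4 162.6] jaw 99.5 tilt z [ 0.     0.003 -1.   ] q7 1.41 op 0.417 F [ 0.4  0.3 -2.7]
[-0.15 -0.    5.02] 0.07
```

>>> {"op": "servo_tool", "data": {"deltas": [[[-0.15,0,1.2,0.05],[-0.15,0,2.5,0.05],[-0.15,0,3.7,0.05],[-0.15,0,4.5,0.05],[-0.15,0,4.9,0.05],[-0.15,0,5.05,0.05],[-0.15,0,5.15,0.05],[-0.15,0,5.25,0.05],[-0.15,0,5.3,0.05],[-0.15,0,5.3,0.05]]]}}

```text
clock: 10.47
tcp_pos: [643.1, -90.5, 30.8]
eef_rot: [2.039, 2.388, 0.002]
force: [-0.5, 0.6, -3.0]
opening: 0.414
```

```bash
python3 go.py 642.5 -86.8 29.5 99.1 
```

```text
t 10.47 tcp [643.1 -90.5  30.8] jaw 99.0 tilt z [ 0.002 -0.    -1.   ] q7 1.33 op 0.414 F [-0.5  0.6 -3. ]
[ 0.15 -0.    0.05] -0.01
```

>>> {"op": "servo_tool", "data": {"deltas": [[[0.13,0,0.03,0],[0.13,0,0.06,0],[0.13,0,0.09,0],[0.13,0,0.12,0],[0.13,0,0.12,0],[0.13,0,0.12,0]]]}}

```text
clock: 10.97
tcp_pos: [642.3, -86.4, 29.0]
eef_rot: [2.039, 2.389, 0.002]
force: [-5.2, 1.0, 10.9]
opening: 0.416
```

In contact with the plate, so I release and go to the contactor.

>>> {"op": "servo_tool", "data": {"deltas": [[[0,0,0,0],[0,0,0,0],[0,0,0,0],[0,0,0,0],[0,0,0,0],[0,0,-0.3,0],[0,0,-1.2,0],[0,0,-2.6,0],[0,0,-4.0,0],[0,0,-5.0,0]]], "hand": -1}}

```text
clock: 11.8
tcp_pos: [642.9, -87.1, 155.2]
eef_rot: [2.039, 2.388, 0.004]
force: [1.3, -0.2, 0.1]
opening: 0.998
```

>>> {"op": "servo_tool", "data": {"deltas": [[[0,0,0,0],[0,0,0,0],[0,0,0,0]]]}}

```text
clock: 12.05
tcp_pos: [641.3, -87.5, 151.5]
eef_rot: [-2.04, -2.389, 0.001]
force: [-0.7, -0.4, -0.9]
opening: 0.999
```

```bash
python3 go.py 448 -299.3 145 88.8 
```

```text
t 12.05 tcp [641.3 -87.5 151.5] jaw 99.0 tilt z [-0.001 -0.    -1.   ] q7 1.4 op 0.999 F [-0.7 -0.4 -0.9]
[-7.16 -8.96  0.27] 1.7
```

>>> {"op": "servo_tool", "data": {"deltas": [[[-1.0,-1.25,0,0.5],[-2.0,-2.5,0,1.0],[-3.0,-3.75,0,1.7],[-4.0,-5.0,0,1.7],[-5.0,-6.25,0,1.7],[-6.0,-7.5,0,1.7],[-6.9,-8.6,0,1.7],[-7.16,-8.96,0.2,1.7],[-7.16,-8.96,0.2,1.7],[-7.16,-8.96,0.2,1.7]]]}}

```text
clock: 12.88
tcp_pos: [448.2, -298.7, 145.7]
eef_rot: [-2.244, -2.196, -0.001]
force: [0.1, 0.6, 0.5]
opening: 1.001
```

```bash
python3 wfit.py 22 80 262 200 w3.png; python3 wfit.py 52 70 262 190; python3 go.py 448 -299.3 20 88.8; python3 - <<'E'
from h import *
c=cap('top')
W=pts(c); im=c['img']
save(cv2.resize(im[90:220,160:330],(785,600),interpolation=cv2.INTER_CUBIC),'crop2.png')
m=((W[...,2]>14)).astype(np.uint8);k,l=cv2.connectedComponents(m)
for i in range(1,k):
    q=W[l==i]
    if len(q)<100 : continue
    r=cv2.minAreaRect(q[:,:2].astype(np.float32))
    if 380<r[0][0]<720 and abs(r[0][1])<320: print(np.round(r[0],1),np.round(r[1],1),round(r[2],1),np.percentile(q[:,2],95).round(1))
E
```

```text
5181 ctr [ 440.5 -298.7] size [45.  62.1] ang 89.0 z [31.3 59.5 60.8]
3957 ctr [ 446.5 -298.8] size [45.  50.2] ang 89.0 z [58.4 59.8 60.9]
t 12.98 tcp [ 450.3 -297.1  146.5] jaw 89.0 tilt z [ 0.001  0.002 -1.   ] q7 1.57 op 0.998 F [ 0.3  0.8 -0.4]
[-0.1  -0.1   5.06] 0.03
[642.8 -88. ] [86.3 36.5] 9.4 77.5
[613.  122.7] [92.1 56.2] 9.3 80.1
[ 599.4 -271.9] [35.2 50.6] 84.2 43.8
[ 541.7 -103.2] [60.2 66.4] 9.9 64.7
[508.2 108.8] [61.4 70.4] 8.8 57.2
[441. 266.] [45.9 44.6] 2.5 39.6
```

View pics/w3.png

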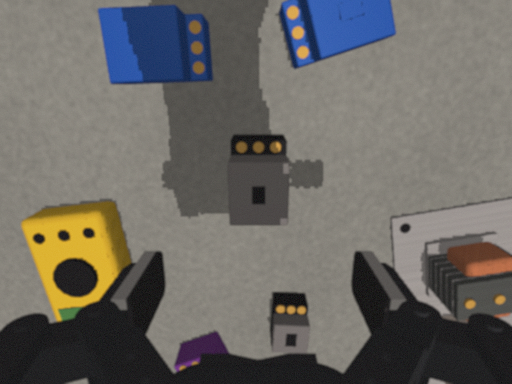

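The large grey/black contactor is at (260,180) in the wrist view, and the small one at (290,320) is left alone. PSU and breaker are within 3 mm of target.

>>> {"op": "servo_tool", "data": {"deltas": [[[-0.05,-0.12,1.2,0],[-0.05,-0.12,2.5,0],[-0.05,-0.12,3.8,0],[-0.05,-0.12,4.7,0],[-0.05,-0.12,5.1,0],[-0.05,-0.12,5.1,0],[-0.05,-0.12,5.1,0]]]}}

```text
clock: 13.62
tcp_pos: [446.8, -299.5, 19.6]
eef_rot: [2.242, 2.2, 0.001]
force: [0.1, 0.4, -0.4]
opening: 1.003
```

>>> {"op": "servo_tool", "data": {"deltas": [[[0,0,0,0],[0,0,0,0],[0,0,0,0],[0,0,0,0],[0,0,0,0],[0,0,0,0],[0,0,0,0],[0,0,0,0],[0,0,0,0],[0,0,0,0]]], "hand": 1}}

```text
clock: 14.45
tcp_pos: [446.6, -300.3, 20.6]
eef_rot: [2.243, 2.197, 0.002]
force: [-0.9, 2.0, 6.7]
opening: 0.519
```

```bash
python3 go.py 524.3 3.1 170 99.1 
```

```text
t 14.45 tcp [ 446.6 -300.3   20.6] jaw 88.8 tilt z [ 0.002 -0.    -1.   ] q7 1.44 op 0.519 F [-0.9  2.   6.7]
[12.2   2.87 -5.97] -1.71
```

>>> {"op": "servo_tool", "data": {"deltas": [[[0,0,-0.4,0],[0,0,-1.4,0],[0,0,-2.8,0],[0,0,-4.2,0],[0.8,0.19,-5.2,-0.3],[2.2,0.52,-5.6,-0.6],[3.7,0.87,-5.6,-0.9],[5.2,1.22,-5.6,-1.2],[6.7,1.58,-5.6,-1.5],[8.2,1.93,-5.6,-1.71]]]}}

```text
clock: 15.28
tcp_pos: [497.7, -95.3, 160.0]
eef_rot: [2.038, 2.391, -0.001]
force: [0.4, -0.1, -3.0]
opening: 0.52
```

```bash
python3 go.py 524.3 3.1 33 99.1 
```

```text
t 15.28 tcp [497.7 -95.3 160. ] jaw 99.1 tilt z [-0.    -0.001 -1.   ] q7 1.31 op 0.52 F [ 0.4 -0.1 -3. ]
[3.72 1.67 5.08] 0.0
```

>>> {"op": "servo_tool", "data": {"deltas": [[[1.4,0.6,0,0],[2.8,1.25,0,0],[3.75,1.65,0,0],[3.75,1.65,0.3,0],[3.75,1.65,0.3,0],[3.75,1.65,0.3,0]]]}}

```text
clock: 15.78
tcp_pos: [523.0, 1.4, 151.7]
eef_rot: [-2.039, -2.389, 0.004]
force: [-0.3, -0.5, -3.9]
opening: 0.524
```

```bash
python3 go.py 524.3 3.1 33 99.1 
```

```text
t 15.78 tcp [523.    1.4 151.7] jaw 99.0 tilt z [-0.002 -0.002 -1.   ] q7 1.15 op 0.524 F [-0.3 -0.5 -3.9]
[0.07 0.07 4.75] -0.01
```

>>> {"op": "servo_tool", "data": {"deltas": [[[0.05,0.05,1.2,0],[0.05,0.05,2.5,0],[0.05,0.05,3.7,0],[0.05,0.05,4.3,0],[0.05,0.05,4.6,0],[0.05,0.05,4.7,0],[0.05,0.05,4.8,0],[0.05,0.05,4.85,0],[0.05,0.05,4.9,0],[0.05,0.05,4.9,0]]]}}

```text
clock: 16.62
tcp_pos: [525.7, 4.0, 30.0]
eef_rot: [2.039, 2.389, 0.002]
force: [-1.0, -0.2, -3.4]
opening: 0.518
```

```bash
python3 go.py 524.3 3.1 26 99.1 
```

```text
t 16.62 tcp [525.7   4.   30. ] jaw 99.1 tilt z [ 0.002  0.    -1.   ] q7 1.01 op 0.518 F [-1.  -0.2 -3.4]
[-0.03 -0.06  0.16] -0.01
```

>>> {"op": "servo_tool", "data": {"deltas": [[[-0.03,-0.05,0.06,0],[-0.03,-0.05,0.12,0],[-0.03,-0.05,0.16,0],[-0.03,-0.05,0.2,0],[-0.03,-0.05,0.22,0],[-0.03,-0.05,0.22,0]]]}}

```text
clock: 17.12
tcp_pos: [523.9, 2.9, 25.6]
eef_rot: [2.038, 2.389, -0.0]
force: [-4.8, -1.0, 15.5]
opening: 0.521
```

>>> {"op": "servo_tool", "data": {"deltas": [[[0,0,0,0],[0,0,0,0],[0,0,0,0],[0,0,0,0],[0,0,0,0],[0,0,-0.3,0],[0,0,-1.2,0],[0,0,-2.6,0],[0,0,-4.0,0],[0,0,-5.0,0]]], "hand": -1}}

```text
clock: 17.95
tcp_pos: [524.4, 3.3, 151.7]
eef_rot: [2.038, 2.39, 0.002]
force: [0.8, -0.9, -0.7]
opening: 0.996
```

>>> {"op": "servo_tool", "data": {"deltas": [[[0,0,0,0],[0,0,0,0],[0,0,0,0]]]}}

```text
clock: 18.2
tcp_pos: [523.5, 2.8, 148.6]
eef_rot: [-2.039, -2.39, 0.001]
force: [0.3, -1.0, -0.2]
opening: 0.998
```

```bash
python3 go.py 441 266 130 91.5 
```

```text
t 18.2 tcp [523.5   2.8 148.6] jaw 99.1 tilt z [-0.001 -0.    -1.   ] q7 1.13 op 0.998 F [ 0.3 -1.  -0.2]
[10.92 -1.6   0.74] 1.26
```

>>> {"op": "servo_tool", "data": {"deltas": [[[1.5,-0.22,0,0.3],[3.0,-0.45,0,0.6],[4.5,-0.66,0,0.9],[6.0,-0.88,0,1.25],[7.5,-1.1,0,1.25],[9.0,-1.32,0,1.25],[10.3,-1.5,0,1.25],[10.92,-1.6,0.4,1.25],[10.92,-1.6,0.4,1.25],[10.92,-1.6,0.4,1.25]]]}}

```text
clock: 19.03
tcp_pos: [439.9, 266.4, 137.3]
eef_rot: [-2.187, -2.254, 0.006]
force: [0.2, -0.2, 0.2]
opening: 1.002
```

```bash
cat > topfit.py <<'E'
from h import *
c=cap('top')
W=pts(c); im=c['img']
save(cv2.resize(im[90:220,160:330],(785,600),interpolation=cv2.INTER_CUBIC),'crop2.png')
m=((W[...,2]>14)).astype(np.uint8);k,l=cv2.connectedComponents(m)
for i in range(1,k):
    q=W[l==i]
    if len(q)<100 : continue
    r=cv2.minAreaRect(q[:,:2].astype(np.float32))
    if 380<r[0][0]<720 and abs(r[0][1])<520: print(np.round(r[0],1),np.round(r[1],1),round(r[2],1),np.percentile(q[:,2],95).round(1))
E
python3 topfit.py
python3 wfit.py 26 60 260 190 w4.png;  python3 go.py 441 266 10 91.5
```

```text
[ 663.  -354.3] [74.6 47.2] 22.0 64.0
[642.2 -87.8] [85.7 36.3] 8.9 75.9
[612.9 126.2] [91.4 63.3] 8.9 79.9
[ 599.3 -271.9] [35.3 51.1] 85.4 44.2
[ 541.3 -461.7] [140.7  75.8] 5.5 41.1
[ 541.7 -103.1] [60.8 65.8] 8.5 65.1
[525.6   1.7] [74.4 44.8] 9.0 69.6
[508.3 108.5] [60.3 69.6] 9.2 57.0
3111 ctr [439.  267.6] size [45.9 44.1] ang 1.7 z [32.5 34.1 35.6]
t 19.13 tcp [441.4 264.4 138. ] jaw 91.5 tilt z [-0.001 -0.003 -1.   ] q7 0.56 op 1.002 F [-0.   0.   1.2]
[ 0.08 -0.01  5.12] -0.0
```

View pics/w4.png

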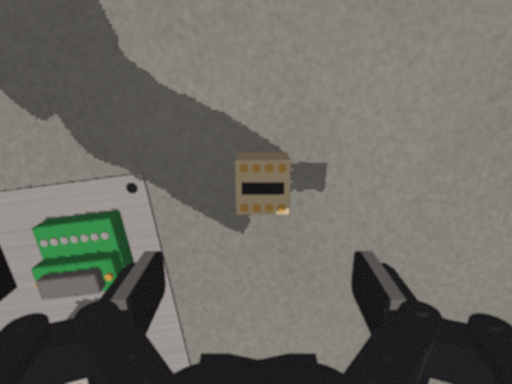

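>>> {"op": "servo_tool", "data": {"deltas": [[[0.09,-0.07,1.2,0],[0.09,-0.07,2.5,0],[0.09,-0.07,3.8,0],[0.09,-0.07,4.7,0],[0.09,-0.07,5.1,0],[0.09,-0.07,5.25,0],[0.09,-0.07,5.25,0],[0.09,-0.07,5.25,0]]]}}

```text
clock: 19.8
tcp_pos: [440.5, 268.5, 8.5]
eef_rot: [2.192, 2.25, 0.002]
force: [-0.8, -0.6, 0.7]
opening: 1.002
```

>>> {"op": "servo_tool", "data": {"deltas": [[[0,0,0,0],[0,0,0,0],[0,0,0,0],[0,0,0,0],[0,0,0,0],[0,0,0,0],[0,0,0,0],[0,0,0,0],[0,0,0,0],[0,0,0,0]]], "hand": 1}}

```text
clock: 20.63
tcp_pos: [440.1, 268.9, 8.6]
eef_rot: [2.19, 2.251, 0.003]
force: [-0.9, -0.4, 6.4]
opening: 0.503
```

```bash
python3 go.py 524.8 2.3 170 99.1 
```

```text
t 20.63 tcp [440.1 268.9   8.6] jaw 91.6 tilt z [ 0.001  0.001 -1.   ] q7 0.45 op 0.503 F [-0.9 -0.4  6.4]
[-10.75   3.1   -6.46] -1.25
```

>>> {"op": "servo_tool", "data": {"deltas": [[[0,0,-0.4,0],[0,0,-1.5,0],[0,0,-2.9,0],[0,0,-4.3,0],[-0.8,0.23,-5.4,-0.3],[-2.2,0.63,-6,-0.6],[-3.7,1.07,-6,-0.9],[-5.2,1.5,-6,-1.25],[-6.7,1.93,-6,-1.25],[-8.2,2.36,-6,-1.25]]]}}

```text
clock: 21.47
tcp_pos: [504.4, 63.2, 158.5]
eef_rot: [2.038, 2.39, 0.0]
force: [-0.3, -0.4, -0.1]
opening: 0.503
```

```bash
python3 go.py 525 2.3 150 99.1 
```

```text
t 21.47 tcp [504.4  63.2 158.5] jaw 99.1 tilt z [ 0.001 -0.    -1.   ] q7 1.01 op 0.503 F [-0.3 -0.4 -0.1]
[-2.53  0.43  0.34] -0.0
```

>>> {"op": "servo_tool", "data": {"deltas": [[[-1.2,0.2,0,0],[-2.2,0.38,0,0],[-2.55,0.43,0.2,0],[-2.55,0.43,0.3,0],[-2.55,0.43,0.3,0],[-2.55,0.43,0.3,0],[-2.55,0.43,0.3,0]]]}}

```text
clock: 22.05
tcp_pos: [524.5, 6.5, 150.3]
eef_rot: [-2.034, -2.393, -0.001]
force: [-0.2, 0.3, -0.3]
opening: 0.503
```

```bash
python3 go.py 525 2.3 80 99.1 
```

```text
t 22.05 tcp [524.5   6.5 150.3] jaw 99.3 tilt z [-0.     0.001 -1.   ] q7 1.13 op 0.503 F [-0.2  0.3 -0.3]
[-0.17 -0.01  2.81] 0.03
```

>>> {"op": "servo_tool", "data": {"deltas": [[[-0.12,0,0.8,0],[-0.12,0,1.6,0],[-0.12,0,2.3,0],[-0.12,0,2.6,0],[-0.12,0,2.75,0],[-0.12,0,2.8,0],[-0.12,0,2.8,0],[-0.12,0,2.8,0]]]}}

```text
clock: 22.72
tcp_pos: [526.0, 1.5, 80.8]
eef_rot: [2.038, 2.39, 0.002]
force: [0.2, 0.7, -0.7]
opening: 0.498
```

```bash
python3 go.py 525 2.3 74 99.1 
```

```text
t 22.72 tcp [526.    1.5  80.8] jaw 99.1 tilt z [ 0.002  0.    -1.   ] q7 1.05 op 0.498 F [ 0.2  0.7 -0.7]
[ 0.04 -0.03  0.27] -0.0
```

>>> {"op": "servo_tool", "data": {"deltas": [[[0.03,-0.03,0.1,0],[0.03,-0.03,0.16,0],[0.03,-0.03,0.2,0],[0.03,-0.03,0.24,0],[0.03,-0.03,0.28,0],[0.03,-0.03,0.3,0],[0.03,-0.03,0.3,0]]]}}

```text
clock: 23.3
tcp_pos: [524.6, 1.7, 73.6]
eef_rot: [2.038, 2.389, 0.0]
force: [-3.1, -0.5, 10.9]
opening: 0.5
```

In contact, so I release and retreat.

>>> {"op": "servo_tool", "data": {"deltas": [[[0,0,0,0],[0,0,0,0],[0,0,0,0],[0,0,0,0],[0,0,0,0],[0,0,-0.3,0],[0,0,-1.2,0],[0,0,-2.6,0],[0,0,-4.0,0],[0,0,-5.0,0]]], "hand": -1}}

```text
clock: 24.13
tcp_pos: [525.0, 2.1, 200.5]
eef_rot: [2.038, 2.39, 0.003]
force: [-0.3, -0.0, -1.0]
opening: 0.999
```

>>> {"op": "servo_tool", "data": {"deltas": [[[1.5,-1.5,0,0],[3,-1.5,0,0],[4.5,-1.5,0,0],[6,-1.5,0,0],[7.5,-1.5,0,0],[9,-1.5,0,0],[10,-1.5,0,0],[10,-1.5,0,0],[10,-1.5,0,0]]]}}

```text
clock: 24.88
tcp_pos: [447.4, 244.5, 198.0]
eef_rot: [-2.034, -2.394, -0.001]
force: [0.2, -0.4, 0.1]
opening: 0.997
```

```bash
python3 topfit.py; python3 - <<'E'
from h import *
c=dict(np.load('top.npz'));W=pts(c)
for lo,hi in((86,115),(58,80)):
    m=(W[...,2]>lo)&(W[...,2]<hi)&(abs(W[...,0]-524)<45)&(abs(W[...,1]-3)<45);q=W[m];r=cv2.minAreaRect(q[:,:2].astype(np.float32));print(len(q),r,np.median(q[:,2]))
E
python3 go.py
```

```text
[ 663.2 -355.1] [74. 49.] 21.9 64.4
[642.7 -88.1] [85.5 36.9] 8.9 76.4
[613.1 121.6] [91.3 58.2] 9.5 80.0
[ 599.3 -271.8] [34.9 50.8] 85.7 44.1
[ 541.6 -461.6] [140.7  76.3] 5.8 41.4
[ 542.5 -106.2] [60.3 72.9] 7.8 64.1
[525.5   1.1] [74.6 45.9] 9.0 103.3
[508.3 108.7] [60.3 69.9] 9.1 56.8
303 ((525.6085205078125, 0.0042972564697265625), (46.86219024658203, 43.71730422973633), 8.195903778076172) 99.79056225838599
36 ((513.619873046875, 12.089292526245117), (65.14081573486328, 33.225765228271484), 49.95801544189453) 65.78762005235149
t 24.93 tcp [447.9 242.4 197.7] jaw 99.1 tilt z [-0.    -0.001 -1.   ] q7 0.71 op 0.996 F [-0.2 -0.2  1. ]
```

View pics/crop2.png

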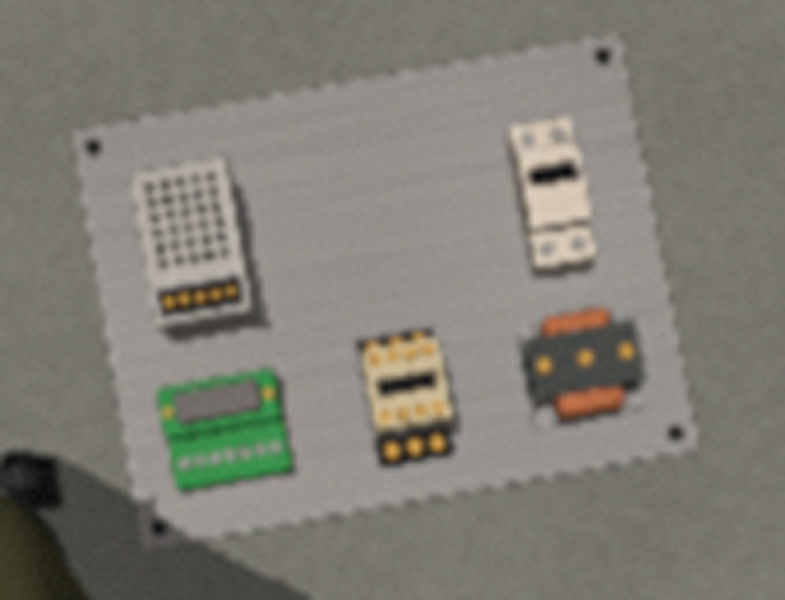

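The final crop shows the contactor and block at (408,395), the PSU at (195,245) behind the terminal board, and the breaker at (553,195) behind the transformer. Everything is upright and square, so I hand in.

```bash
python3 -c "
from h import *
print(ticket.job_done())"
```

```text
the job is handed in; nothing more can be done
None
```

The four parts are laid out on the plate as asked, and I handed the job in at about 25 s on the robot's clock. The hand-in gives no verdict, so the figures below are my own last top-camera measurements.

| Part | Measured position | Tolerance |
|---|---|---|
| Contactor | about 2 mm from its spot midway between transformer and terminal board | 14 mm |
| Contact block | about 2 mm off the contactor's centre | 9 mm |
| Breaker | within 2 mm of target | 14 mm |
| Power supply | 4–5 mm from target | 14 mm |

- **Squareness:** the contactor, breaker and power supply are within about 0.5° of the plate's yaw, and the block is about 1° off. They look upright in the last picture.
- **Bystanders:** the small contactor and multimeter read within 1 mm of where they started.
- **Setting down:** each part was lowered until the wrist felt contact (11–16 N) before I opened the gripper. The gripper is now open and well clear.
- **Disagreement between checks:** the three top-view fits of the power supply differed by about 4–5 mm in y (121.6, 122.7 and 126.2 mm). All of them are inside the tolerance.

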